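# Fit the lamp head on its painting-table stand and switch it on

## Robot

A 6-joint arm with a two-finger parallel gripper is mounted at the origin on the work surface. World frame = base frame: x ahead of the robot, y to its left, z up, the work surface at z = 0. Lengths are in m, angles in rad, forces in N, time in s.
With the tool pointing down it reaches from about 0.35 to 0.775 m from the base axis. Payload 7.3 kg.
Tool frame: the origin (TCP) lies between the finger pads; the fingertips stand 17 mm ahead of it and the grasp point (between the pads) lies 2 mm behind it; z points along the fingers, y is the line along which they close (so a half turn about z gives the same grasp; the last joint's range is limited). The gripper opens to 92 mm and grips with 3 to 60 N. Pads are 19 mm wide; open, the fingers measure 130 mm over their backs; the gripper's body (75 mm by 190 mm) begins 47 mm behind the grasp point.
Start: joints at [1.051, 0.342, 1.524, -0, 1.275, -0.146], TCP at [0.192, 0.489, 0.244] pointing down, gripper open.
Joint ranges: [-2.53, 2.53], [-0.77, 2.02], [0.04, 2.7], [-1, 4.14], [0.28, 2.66], [-3.11, 3.11]. Speed limits (rad/s): [2.57, 2.57, 3.14, 3.14, 3.14, 3.14].

## Interface

Orientations are given as a 3x3 rotation matrix whose columns are the frame's x, y, z axes.
In Python, from plant import ctrl gives the robot as it stands.
- The arm moves only by the shell command python3 -m crank 'ROWS'. ROWS is a JSON object of lists of equal length, an entry for each row: "linear": the shift along the tool's x, y, z each as a share of 10 cm, from -1 to 1, a list of three; "rot": the turn, a rotation vector about the tool's x, y, z each as a share of pi rad, from -1 to 1, a list of three; "gripper": the opening, from -1 (shut) to 1 (fully open). A call has 1 to 5 rows; each row is the pose to reach, as a shift and turn from the pose commanded when the call began, along the tool's axes at that moment, turning the shorter way round; what a row does not reach only later rows make up. A row lasts 1/12 s, in which the tool goes at most 41.7 mm and 7.16 degrees, less where a joint would pass 70% of its speed; a pose out of reach is approached as far as the arm can. A call with a number of a shift or a turn outside -1 to 1 is refused whole. A call with a gripper value outside its range is refused whole. The fingers move at their own pace and stop on an object; the grip force is fixed at half the most. Time passes only in rows, so rows that repeat a pose let the fingers close. It gives the time, the measured TCP pose, the force, the opening and the grip force at its end, in the units of the state.
- ctrl.observe(): the state, without advancing time (a new reading comes with each control period).
- ctrl.get_image(name): name is "scene" or "side" or "wrist"; returns a dict with "img" (384x512x3 uint8, red, green, blue), "vertical_fov" (degrees; the focal length in pixels is half the picture's height over the tangent of half this angle, whatever the lens; pixels are square), "cx", "cy" (the principal point, pixels), "R" (3x3) and "t" (3): a world point X has camera coordinates R X + t. Camera axes: x right, y down, z forward; pixel columns grow to the right and rows downward; lengths in m; the calibration is good to about 2 mm. The wrist camera is an equidistant fisheye: a pixel r from the principal point sees the ray r / f radians off the axis. A picture is of the moment at which its call begins. There is no depth.
- ctrl.hand_in(): hands the job in; it is judged then, once.
The state is a dict: "time_s": time; "q": joint angles; "joint_vel": joint speeds; "joint_efforts": joint torques, N m; "ee_pos": TCP position; "ee_rot": TCP orientation; "contact_force": force on the tool from outside, world axes, zero at the start; "moment": the same for the moment, N m; "gripper_width": opening from 0.0 (shut) to 1.0 (fully open); "grip_force": force on a finger pad.
Only numpy, scipy, OpenCV 4.12 (cv2) and the standard library are available. Lean on these libraries where they do the work, as an engineer would, in place of code of your own. Each camera call takes 0.05 s, during which the arm holds its last target. There are 200 camera calls.

## Task

Slide the lamp head's sleeve over the mast of the lamp stand and turn it until its notches drop over the collar's two lugs, so that it sits fully home on the collar and upright; any facing will do, but do not force or drop it. Then switch the lamp on from the grey control box: press the red button fully and let it up, then press the yellow one fully and let it up. Leave the blue button alone, do not topple the lamp head, and do not disturb the brush tub, the paint jar or the paint tin.

Things in the scene. Friction and masses are not known exactly. Their poses are not given: they have to be found in the camera images.
- lamp_head: Loose T-shaped lamp head, 0.4 kg, 126 mm tall, standing on its sleeve. Origin: centre of the sleeve's lower rim; z up the sleeve, x along the light bar. Aluminium sleeve, outer diameter 52, z 0 to 82 mm; blind bore of diameter 32.4, 76 mm deep, open below. The lowest 12 mm of its wall has four notches, 14 mm wide, facing +x, +y, -x and -y. Above it a black neck (z 82 to 100 mm), then the bar.
- bar (a point): Centre of the lamp head's white light bar, 113 mm above the head's origin, axes as the head's. The bar is 180 mm long (x), 32 mm wide (y) and 26 mm tall, to be pinched across its width; the neck under it has diameter 26, 18 mm of clear height above the wider sleeve.
- stand: Fixed lamp stand. Origin: centre of its underside; z up. Dark round foot, diameter 144, 16 mm high; steel mast of diameter 30 on the z axis, its top at z 110 mm, tapered over the last 10 mm to diameter 20. A brass collar of diameter 54 surrounds the mast, its flat top at z 46 mm, with two lugs on it. The stand's yaw says nothing of the lugs.
- seat (a point): Point on the mast's axis level with the collar's flat top; the lamp head is home when its origin is here. Two lugs, across the mast from each other, stand 10 mm above this level, each 9 mm wide, out to 24 mm from the axis. The stiff collar may be at any angle, not told: the sleeve's rim first rests on the lugs, 10 mm up, and drops home only once notches meet them.
- panel: Fixed grey control box, 100 (x) by 200 (y) by 30 mm high. Origin: centre of its underside. Three round buttons stand in a row along its y axis, 60 mm apart, the colours in any order.
- red_top (a point): Centre of the top of the red push button, diameter 30, 18 mm above the control box, z up; 6 mm travel downward, about 4 N when fully down.
- yellow_top (a point): The same point on the yellow push button, of the same size.
- blue_top (a point): The same point on the blue push button, of the same size; not to be pressed.
- red (a joint): Travel of the red button, m: 0 up, 0.006 fully down.
- yellow (a joint): Travel of the yellow button, m: 0 up, 0.006 fully down.
- blue (a joint): Travel of the blue button, m: 0 up, 0.006 fully down.
- brush_tub: Loose clear tub with a yellow lid, diameter 82, 80 mm high, with brushes up to about 145 mm; bystander. Origin: centre of its underside.
- paint_jar: Loose red paint jar, diameter 60, 75 mm high, white cap; bystander. Origin: centre of its underside.
- paint_tin: Loose flat watercolour tin, 90 (x) by 160 (y) by 14 mm, with colour pans; bystander. Origin: centre of its underside.
Mind the look-alikes: they are no part of the job. Several things look just like the lamp_head: the one meant starts nearest to the robot's base.

How it is judged:
On the way, in this order (a step that is already met when the one before it is completed fails the run):
1. the lamp head is fully home on the stand's collar (z of lamp_head in the frame of seat below 0.003 m and horizontal distance between lamp_head and seat below 0.004 m and angle between lamp_head's own z axis and vertical below 0.06 rad), for 0.2 s.
2. with the head home, the red button is pressed (value of joint red above 0.004 m and value of joint yellow below 0.002 m and distance between lamp_head and seat below 0.005 m), for 0.05 s.
3. the red button is up again and then the yellow button is pressed (value of joint yellow above 0.004 m and value of joint red below 0.002 m and distance between lamp_head and seat below 0.005 m), for 0.05 s.
At the end, for the whole second after the job is handed in: The lamp head is at rest fully home on the mast: its rim within 3 mm of the collar's flat top, its axis within 4 mm of the mast's and upright within 0.06 rad; all three buttons are up (within 2 mm) (all of step 1 and linear speed of lamp_head below 0.02 m/s and value of joint each of red, yellow, blue below 0.002 m); the robot touches nothing.
It fails at once if the blue button pressed (over 2.5 mm) (value of joint blue above 0.0025 m).
It fails at once if the red or yellow button pressed (over 2.5 mm) while the lamp head is not home (value of joint any of red, yellow above 0.0025 m and distance between lamp_head and seat above 0.008 m).
It fails at once if the lamp head forced or dropped onto the stand (over 60 N) (contact force between lamp_head and stand above 60 N).
It fails at once if the lamp head toppled (tilted over 0.8 rad) (angle between lamp_head's own z axis and vertical above 0.8 rad).
It fails at once if the brush tub, paint jar or paint tin moved by over 20 mm or the tub or jar tipped (distance of any of brush_tub, paint_jar, paint_tin from where it was at the start of the episode above 0.02 m or angle between any of brush_tub, paint_jar's own z axis and vertical above 0.4 rad).
It also fails if it takes over 64 s, if anything falls off the work surface, if the arm or the gripper's body presses on something with over 40 N, if the wrist force passes 120 N, or if a joint passes its speed limit or range.

## Working session

There is one attempt and no reset: what is moved stays moved. The work goes in short steps, Python scripts to look and compute and a shell command to move; the robot and the scene stay as the last step left them, time stands still between calls to the robot, and variables do not carry over. Pictures are saved under pics/ and viewed, at most 10 in all, crops included, and the job is handed in when it is done.

```bash
mkdir -p pics; cat > h.py <<'E'
import numpy as np, cv2, json, pickle, os
from plant import ctrl
def snap(n,tag):
    d=ctrl.get_image(n); cv2.imwrite(f'pics/{tag}.png',d['img'][:,:,::-1]); pickle.dump(d,open(f'/tmp/{tag}.pkl','wb')); return d
def load(tag): return pickle.load(open(f'/tmp/{tag}.pkl','rb'))
def ray(d,u,v,fish=False):
    f=d['img'].shape[0]/2/np.tan(np.radians(d['vertical_fov'])/2)
    x,y=u-d['cx'],v-d['cy']
    if fish:
        r=np.hypot(x,y); th=r/f; k=np.sin(th)/max(r,1e-9); c=np.array([x*k,y*k,np.cos(th)])
    else: c=np.array([x/f,y/f,1])
    R=np.array(d['R']); w=R.T@c; o=-R.T@np.array(d['t']); return o,w/np.linalg.norm(w)
def plane(d,u,v,z,fish=False):
    o,w=ray(d,u,v,fish); return o+w*(z-o[2])/w[2]
def proj(d,X,fish=False):
    f=d['img'].shape[0]/2/np.tan(np.radians(d['vertical_fov'])/2)
    c=np.array(d['R'])@np.array(X)+d['t']
    if fish:
        r=np.hypot(c[0],c[1]); th=np.arctan2(r,c[2]); return np.array([d['cx']+f*th*c[0]/r,d['cy']+f*th*c[1]/r])
    return np.array([d['cx']+f*c[0]/c[2],d['cy']+f*c[1]/c[2]])
def two(d1,p1,d2,p2,f1=False,f2=False):
    o1,w1=ray(d1,*p1,f1);o2,w2=ray(d2,*p2,f2)
    s=np.linalg.lstsq(np.c_[w1,-w2],o2-o1,rcond=None)[0]
    a=o1+s[0]*w1;b=o2+s[1]*w2; return (a+b)/2,np.linalg.norm(a-b)
E
python3 - <<'E'
from h import *
for n in ['scene','side','wrist']:
    d=snap(n,n+'0'); print(n,d['vertical_fov'],-np.array(d['R']).T@d['t'])
a=cv2.imread('pics/scene0.png');b=cv2.imread('pics/side0.png')
cv2.imwrite('pics/w.png',np.vstack([cv2.resize(x,(0,0),fx=1,fy=.75) for x in []]) if 0 else a)
s=ctrl.observe();print(s['ee_pos'],np.round(s['ee_rot'],3),s['gripper_width'])
E
```

```text
scene 46.78051500080864 [ 1.48049209 -0.08591115  0.8772016 ]
side 57.437792432894064 [ 0.31494349 -0.80203524  0.59559976]
wrist 65.70646984690485 [0.1143708  0.52018369 0.38397493]
[0.19156563 0.48852807 0.24323079] [[-0.931  0.365 -0.001]
 [ 0.365  0.931 -0.001]
 [ 0.    -0.001 -1.   ]] 0.9957541280103194
```

View pics/scene0.png

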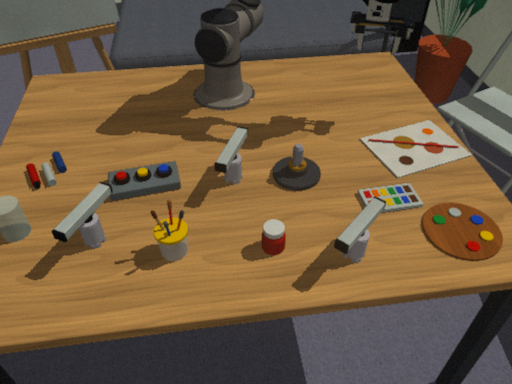

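View pics/side0.png

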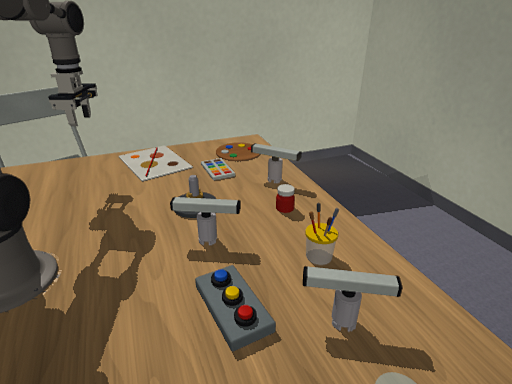

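The scene view shows the near lamp head at (232,155) and the stand at (297,170). The box is at (144,180), with red on the left, yellow in the middle and blue on the right. The side view shows the head's bar at (207,205), the stand behind it, and the box at (235,300). I'll enlarge crops of these.

```bash
python3 - <<'E'
from h import *
a=cv2.imread('pics/scene0.png')[115:205,100:330];b=cv2.imread('pics/side0.png')[165:350,150:290]
a=cv2.resize(a,None,fx=3.4,fy=3.4,interpolation=cv2.INTER_CUBIC)
c=np.zeros((600,800,3),np.uint8);c[:a.shape[0],:a.shape[1]]=a
bb=cv2.resize(b[:78],None,fx=3.6,fy=3.6,interpolation=cv2.INTER_CUBIC);c[310:310+bb.shape[0],:bb.shape[1]]=bb
cv2.imwrite('pics/crop1.png',c)
for n in ['scene0','side0']:
    d=load(n);h=cv2.cvtColor(d['img'],cv2.COLOR_RGB2HSV)
    reg=(slice(155,200),slice(100,185)) if n=='scene0' else (slice(260,345),slice(190,275))
    for c,(lo,hi) in dict(red=(0,6),yel=(20,32),blue=(105,125)).items():
        m=((h[...,0]>=lo)&(h[...,0]<=hi)&(h[...,1]>150)&(h[...,2]>90)); mm=np.zeros_like(m);mm[reg]=m[reg]
        _,_,st,ce=cv2.connectedComponentsWithStats(mm.astype(np.uint8)); i=1+np.argmax(st[1:,4]); print(n,c,st[i],ce[i],plane(d,*ce[i],.046))
E
```

```text
scene0 red [116 171  11   8  67] [120.91044776 174.7761194 ] [ 0.48145597 -0.33404496  0.046     ]
scene0 yel [137 167  11   9  77] [142.14285714 171.38961039] [ 0.47487071 -0.27480801  0.046     ]
scene0 blue [159 164  10   8  57] [163.36842105 167.40350877] [ 0.46544384 -0.21460136  0.046     ]
side0 red [238 305  15  14 163] [244.6809816  311.44785276] [ 0.48390241 -0.3332054   0.046     ]
side0 yel [225 286  14  13 150] [231.61333333 291.94666667] [ 0.47629909 -0.27359516  0.046     ]
side0 blue [214 269  13  12 115] [220.22608696 274.76521739] [ 0.46897716 -0.21421224  0.046     ]
```

View pics/crop1.png

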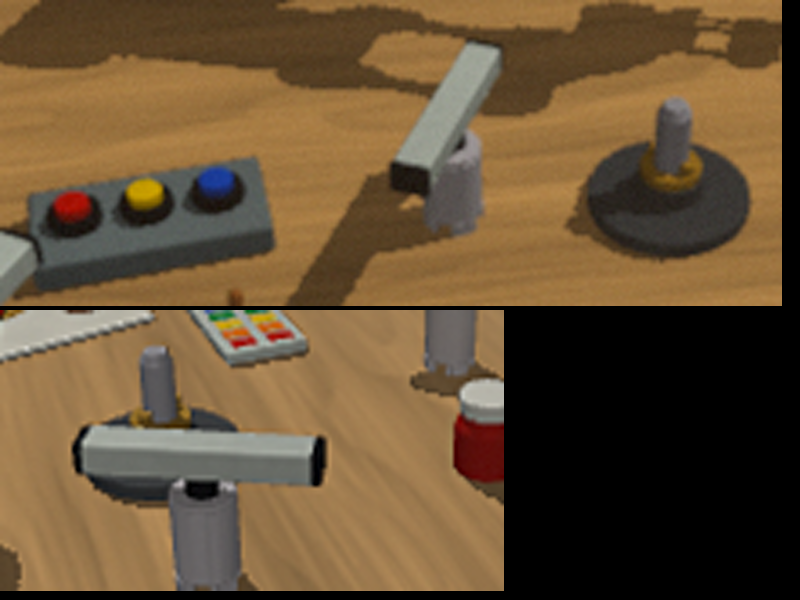

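The top crop shows the bar's top face with corners at about (470,43), (502,48), (432,167) and (394,160) in crop pixels, and the mast tip at (675,102). The side crop shows the mast tip at (157,350) and the bar's ends at x = 80 and 325. Next I'll compute the poses.

```bash
python3 - <<'E'
from h import *
S=load('scene0');D=load('side0')
s=lambda u,v:(100+u/3.4-.4,115+v/3.4-.4); e=lambda u,v:(150+u/3.6-.4,165+(v-310)/3.6-.4)
P=np.array([plane(S,*s(*c),.126) for c in [(470,43),(502,48),(432,167),(394,160)]])
print('corners',P.round(3),'mean',P.mean(0)); f=(P[0]+P[1])/2;n=(P[2]+P[3])/2
print('len',np.linalg.norm(f-n),'wid',np.linalg.norm(P[0]-P[1]),np.linalg.norm(P[2]-P[3]),'yaw',np.arctan2(*(n-f)[1::-1]))
print('sleeve base front', plane(S,*s(455,233),0),plane(D,*e(205,588),0))
print('mast tip tri',two(S,s(675,103),D,e(156,351)), plane(S,*s(675,103),.11),plane(D,*e(156,351),.11))
# foot ellipse via dark mask, scene, z~.016 plane
print('foot L/R z.016',[plane(S,*s(*c),.016) for c in [(588,197),(749,197)]], 'front/back',[plane(S,*s(*c),.016) for c in [(668,251-6),(668,141)]])
for c in [(81,430),(81,468),(322,438),(322,484)]: print('side',c,plane(D,*e(*c),.126),plane(D,*e(*c),.1))
E
```

```text
corners [[ 0.41   0.011  0.126]
 [ 0.421  0.038  0.126]
 [ 0.571 -0.036  0.126]
 [ 0.559 -0.065  0.126]] mean [ 0.49003827 -0.01315699  0.126     ]
len 0.16758815316098877 wid 0.028589568697443297 0.03137175843678034 yaw -0.46509134304781546
sleeve base front [ 0.51079079 -0.01658542  0.        ] [ 0.48466573 -0.02441593  0.        ]
mast tip tri (array([0.49961095, 0.17248152, 0.11114947]), np.float64(0.0017583062024166167)) [0.49687836 0.17350202 0.11      ] [0.50020598 0.17305129 0.11      ]
foot L/R z.016 [array([0.49809017, 0.10196299, 0.016     ]), array([0.51776339, 0.24115676, 0.016     ])] front/back [array([0.5686248 , 0.15844059, 0.016     ]), array([0.43128987, 0.18711971, 0.016     ])]
side (81, 430) [0.4123813  0.03123405 0.126     ] [0.41777607 0.07736908 0.1       ]
side (81, 468) [ 0.40289577 -0.02252471  0.126     ] [0.40776536 0.0206339  0.1       ]
side (322, 438) [ 0.57549601 -0.04436632  0.126     ] [ 0.58992184 -0.002417    0.1       ]
side (322, 484) [ 0.55452481 -0.1036196   0.126     ] [ 0.56778954 -0.06495091  0.1       ]
```

```bash
for i in 1 2 3 4 5; do python3 -m crank '{"linear":[[-0.92,-0.716,0],[-0.92,-0.716,0],[-0.92,-0.716,0],[-0.92,-0.716,0]],"rot":[[0,0,0],[0,0,0],[0,0,0],[0,0,0]],"gripper":[1,1,1,1]}' | tail -3; done
python3 - <<'E'
from h import *
d=snap('wrist','wrist1');s=ctrl.observe();print(s['time_s'],s['ee_pos'],np.round(s['ee_rot'],3),s['q'])
print('proj head',proj(d,[.489,-.012,.126],True),'mast',proj(d,[.499,.173,.11],True),-np.array(d['R']).T@d['t'])
cv2.imwrite('pics/w1.png',cv2.resize(d['img'][:,:,::-1],(800,600)))
E
```

```text
contact_force: [-0.0, 1.3, 1.1]
gripper_width: 0.998
grip_force: 0.0
contact_force: [0.8, -0.1, 0.4]
gripper_width: 0.997
grip_force: 0.0
contact_force: [0.9, 0.2, 0.3]
gripper_width: 0.999
grip_force: 0.0
contact_force: [-0.1, -0.3, -0.7]
gripper_width: 1.001
grip_force: 0.0
contact_force: [-0.5, 0.3, 0.8]
gripper_width: 1.0
grip_force: 0.0
1.8667 [ 0.49026757 -0.0134797   0.24311954] [[-0.93   0.368 -0.   ]
 [ 0.368  0.93   0.   ]
 [ 0.001  0.    -1.   ]] [-1.84139150e-01  2.79624545e-01  1.61606421e+00  4.07618835e-04
  1.24643315e+00 -1.37813965e+00]
proj head [256.82152251 185.38608526] mast [427.08991    126.98239569] [0.41454371 0.01628252 0.38399273]
```

View pics/w1.png

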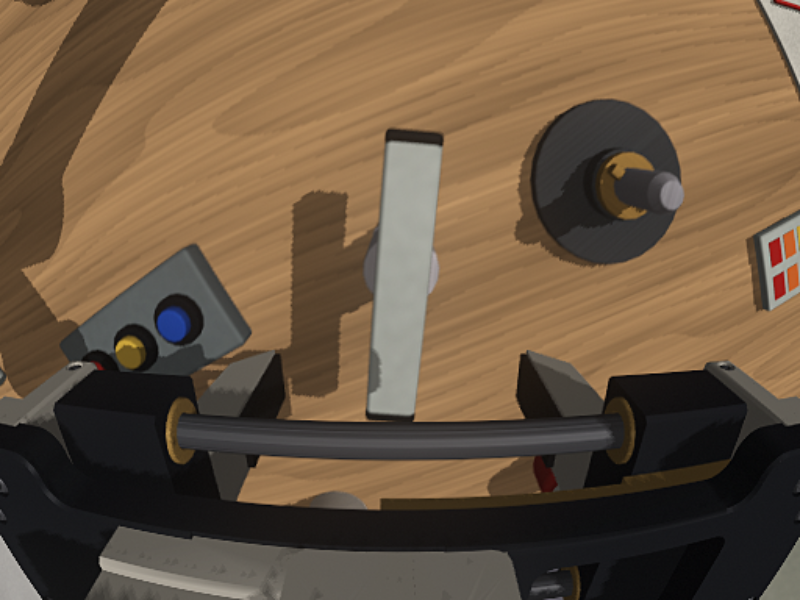

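The wrist view shows the bar's top corners at (388,129), (443,134), (366,413) and (413,418) in 800x600 pixels. The mast tip is at (668,191), and one lug is visible on the collar at (617,170).

```bash
python3 - <<'E'
from h import *
W=load('wrist1');S=load('scene0')
w=lambda u,v:(u*.64-.2,v*.64-.2)
P=np.array([plane(W,*w(*c),.126,True) for c in [(388,129),(443,134),(413,418),(366,413)]])
f=(P[0]+P[1])/2;n=(P[2]+P[3])/2;print(P.round(4),P.mean(0),'len',np.linalg.norm(f-n),'yaw',np.arctan2(*(f-n)[1::-1]),'w',np.linalg.norm(P[0]-P[1]),np.linalg.norm(P[2]-P[3]))
print('mast tip',plane(W,*w(669,191),.11,True),two(W,w(669,191),S,(100+675/3.4-.4,115+103/3.4-.4),True))
print('foot LRTB',[plane(W,*w(*c),.016,True).round(4) for c in [(535,172),(681,172),(608,99),(608,264)]])
print('sleeve edges z.082',[plane(W,*w(*c),.082,True) for c in [(364,268),(439,268)]])
i=cv2.resize(W['img'][85:150,370:450,::-1],(790,640*1),interpolation=cv2.INTER_CUBIC)[:600]
g=W['img'].astype(int)[85:150,370:450];cv2.imwrite('pics/lug.png',cv2.resize(W['img'][88:148,370:450,::-1],(800,600),interpolation=cv2.INTER_CUBIC))
E
```

```text
[[ 0.4009  0.0148  0.126 ]
 [ 0.4142  0.0418  0.126 ]
 [ 0.5732 -0.0371  0.126 ]
 [ 0.5584 -0.0642  0.126 ]] [ 0.4866969  -0.01120332  0.126     ] len 0.17688953253928127 yaw 2.678902476162322 w 0.03011365746262692 0.0308961002312498
mast tip [0.4943505  0.17546718 0.11      ] (array([0.49467724, 0.17494417, 0.10887275]), np.float64(0.0020569734491686226))
foot LRTB [array([0.4675, 0.1124, 0.016 ]), array([0.5091, 0.2478, 0.016 ]), array([0.4291, 0.1956, 0.016 ]), array([0.5646, 0.1526, 0.016 ])]
sleeve edges z.082 [array([ 0.47801628, -0.03465508,  0.082     ]), array([0.49653552, 0.01224374, 0.082     ])]
```

View pics/lug.png

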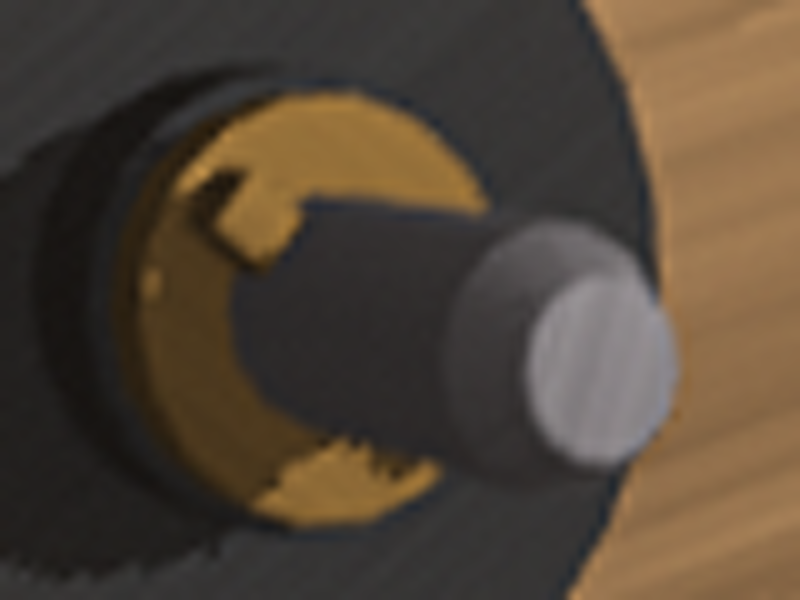

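```bash
for i in 1 2; do python3 -m crank '{"linear":[[-0.09,0.89,0],[-0.09,0.89,0],[-0.09,0.89,0],[-0.09,0.89,0]],"rot":[[0,0,0],[0,0,0],[0,0,0],[0,0,0]],"gripper":[1,1,1,1]}' | tail -3; done
python3 - <<'E'
from h import *
d=snap('wrist','wrist2');s=ctrl.observe();print(s['time_s'],s['ee_pos'])
W=load('wrist1')
L=plane(W,395.3,109.3,.056,True);T=plane(W,429.7,124.6,.11,True);print('old lug',L,'tip',T,'ang',np.arctan2(*(L-T)[1::-1]),np.linalg.norm((L-T)[:2]))
print('proj tip',proj(d,[.497,.174,.11],True),-np.array(d['R']).T@d['t'])
c=proj(d,[.497,.174,.046],True).astype(int);print(c)
x0,y0=c[0]-60,c[1]-45;print(x0,y0)
cv2.imwrite('pics/lug2.png',cv2.resize(d['img'][max(y0,0):y0+90,x0:x0+120,::-1],None,fx=6.6,fy=6.6,interpolation=cv2.INTER_CUBIC))
E
```

```text
contact_force: [-0.7, -0.2, -0.3]
gripper_width: 1.002
grip_force: 0.0
contact_force: [-0.4, -0.3, -0.8]
gripper_width: 0.999
grip_force: 0.0
2.5833 [0.5699792  0.14740379 0.24325427]
old lug [0.48152207 0.16609596 0.056     ] tip [0.49758754 0.17690376 0.11      ] ang -2.5494006692618423 0.019362534569269778
proj tip [250.67917626 103.5224269 ] [0.49319886 0.18021188 0.38408862]
[251 102]
191 57
```

View pics/lug2.png

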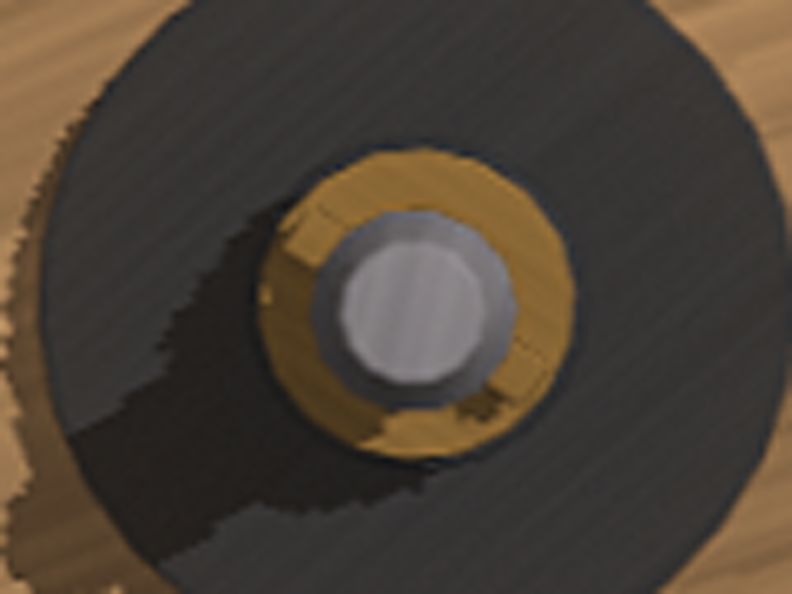

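Seen from above, the tip is at (414,312), the collar centre at (417,304), and the lugs are at (312,235) and (523,376). This gives the lug axis clearly.

```bash
python3 - <<'E'
from h import *
d=load('wrist2');w=lambda u,v:(191+u/6.6-.42,57+v/6.6-.42)
A=plane(d,*w(312,235),.056,True);B=plane(d,*w(523,376),.056,True)
print('tip',plane(d,*w(414,312),.11,True),'collar',plane(d,*w(417,304),.046,True),'lugmid',(A+B)/2,np.linalg.norm(A-B))
print('lug ang deg',np.degrees(np.arctan2(*(A-B)[1::-1])))
# target pose: move over head
s=ctrl.observe();R=np.array(s['ee_rot'])
print('tool delta to head',R.T@(np.array([.4865,-.0115,.24])-s['ee_pos']))
E
```

```text
tip [0.49815214 0.17611651 0.11      ] collar [0.49820789 0.17613417 0.046     ] lugmid [0.49826861 0.17633396 0.056     ] 0.04209599005541102
lug ang deg -145.3546688335021
tool delta to head [ 0.02007484 -0.1783671   0.00345841]
```

```bash
python3 -m crank '{"linear":[[0.1,-0.89,0],[0.1,-0.89,0],[0.1,-0.89,0],[0.1,-0.89,0]],"rot":[[0,0,0],[0,0,0],[0,0,0],[0,0,0]],"gripper":[1,1,1,1]}' >/dev/null
python3 -m crank '{"linear":[[0.1,-0.89,0],[0.1,-0.89,0],[0.1,-0.89,0],[0.1,-0.89,0]],"rot":[[0,0,0.027],[0,0,0.027],[0,0,0.027],[0,0,0.027]],"gripper":[1,1,1,1]}' >/dev/null
python3 -m crank '{"linear":[[0,0,0.3],[0,0,0.6],[0,0,0.8],[0,0,0.9],[0,0,0.9]],"rot":[[0,0,0],[0,0,0],[0,0,0],[0,0,0],[0,0,0]],"gripper":[1,1,1,1,1]}'
python3 - <<'E'
from h import *
s=ctrl.observe();R=np.array(s['ee_rot']);print(s['ee_pos'],R.round(3))
print('tool delta',R.T@(np.array([.4868,-.0112,.111])-s['ee_pos']),'yaw',np.degrees(np.arctan2(R[1,1],R[0,1])))
d=snap('wrist','wrist3');b=snap('side','side3')
E
```

```text
time_s: 3.67
ee_pos: [0.4865, -0.0103, 0.1514]
ee_rot: [[-0.897, 0.442, -0.004], [0.442, 0.897, 0.001], [0.004, -0.001, -1.0]]
contact_force: [0.1, 0.7, 0.1]
gripper_width: 0.999
grip_force: 0.0
[ 0.48652859 -0.01031783  0.15144009] [[-0.897  0.442 -0.004]
 [ 0.442  0.897  0.001]
 [ 0.004 -0.001 -1.   ]]
tool delta [-0.00081362 -0.00064755  0.04043725] yaw 63.76664388842252
```

```bash
python3 -m crank '{"linear":[[0,0,0.2],[0,0,0.35],[0,0,0.4],[0,0,0.4]],"rot":[[0,0,0],[0,0,0],[0,0,0],[0,0,0]],"gripper":[1,1,1,1]}' | tail -3
for i in 1 2; do python3 -m crank '{"linear":[[0,0,0],[0,0,0],[0,0,0],[0,0,0],[0,0,0]],"rot":[[0,0,0],[0,0,0],[0,0,0],[0,0,0],[0,0,0]],"gripper":[-1,-1,-1,-1,-1]}'; done
```

```text
contact_force: [-1.2, 0.2, -0.4]
gripper_width: 0.999
grip_force: 0.0
time_s: 4.52
ee_pos: [0.4876, -0.0118, 0.1142]
ee_rot: [[-0.897, 0.443, 0.001], [0.443, 0.897, -0.0], [-0.001, 0.0, -1.0]]
contact_force: [-0.4, -0.1, 0.7]
gripper_width: 0.689
grip_force: 0.0
time_s: 4.93
ee_pos: [0.4873, -0.0118, 0.1136]
ee_rot: [[-0.897, 0.443, -0.0], [0.443, 0.897, 0.0], [0.0, -0.0, -1.0]]
contact_force: [0.1, 0.2, -0.5]
gripper_width: 0.346
grip_force: 30.0
```

```bash
for i in 1 2; do python3 -m crank '{"linear":[[0,0,-0.2],[0,0,-0.45],[0,0,-0.65],[0,0,-0.75],[0,0,-0.75]],"rot":[[0,0,0],[0,0,0],[0,0,0],[0,0,0],[0,0,0]],"gripper":[-1,-1,-1,-1,-1]}'; done
python3 - <<'E'
from h import *
s=ctrl.observe();R=np.array(s['ee_rot'])
print('tool delta',R.T@(np.array([.4983,.1757,.255])-s['ee_pos']),'yaw',np.degrees(np.arctan2(R[1,1],R[0,1])))
E
```

```text
time_s: 5.35
ee_pos: [0.4882, -0.0118, 0.1904]
ee_rot: [[-0.897, 0.443, 0.003], [0.443, 0.897, -0.0], [-0.003, 0.001, -1.0]]
contact_force: [0.7, 0.4, -4.2]
gripper_width: 0.345
grip_force: 30.0
time_s: 5.77
ee_pos: [0.4879, -0.0118, 0.2646]
ee_rot: [[-0.897, 0.443, 0.002], [0.443, 0.897, -0.0], [-0.002, 0.001, -1.0]]
contact_force: [0.9, -0.5, -4.2]
gripper_width: 0.347
grip_force: 30.0
tool delta [0.07369298 0.1727434  0.00957729] yaw 63.72700055079506
```

```bash
python3 -m crank '{"linear":[[0.13,0.3,0],[0.26,0.6,0],[0.37,0.865,0],[0.37,0.865,0]],"rot":[[0,0,0],[0,0,0],[0,0,0],[0,0,0]],"gripper":[-1,-1,-1,-1]}' >/dev/null
python3 -m crank '{"linear":[[0.13,0.3,0],[0.26,0.6,0],[0.37,0.865,0],[0.37,0.865,0],[0.37,0.865,0]],"rot":[[0,0,0.03],[0,0,0.065],[0,0,0.1],[0,0,0.135],[0,0,0.162]],"gripper":[-1,-1,-1,-1,-1]}' >/dev/null
python3 -m crank '{"linear":[[0,0,0],[0,0,0],[0,0,0]],"rot":[[0,0,0],[0,0,0],[0,0,0]],"gripper":[-1,-1,-1]}'
python3 - <<'E'
from h import *
s=ctrl.observe();R=np.array(s['ee_rot'])
print('tool delta',R.T@(np.array([.4983,.1757,.255])-s['ee_pos']),'yaw',np.degrees(np.arctan2(R[1,1],R[0,1])),s['ee_pos'])
a=snap('scene','scene4');b=snap('side','side4')
ca=proj(a,[.498,.176,.14]).astype(int);cb=proj(b,[.498,.176,.14]).astype(int);print(ca,cb)
k=lambda d,c:cv2.resize(d['img'][c[1]-50:c[1]+50,c[0]-33:c[0]+33,::-1],None,fx=6,fy=6,interpolation=cv2.INTER_CUBIC)
cv2.imwrite('pics/fit.png',np.hstack([k(a,ca),k(b,cb)]))
E
```

```text
time_s: 6.77
ee_pos: [0.4973, 0.1756, 0.2627]
ee_rot: [[-0.569, 0.822, -0.002], [0.822, 0.569, -0.0], [0.001, -0.002, -1.0]]
contact_force: [-0.2, 0.3, -5.1]
gripper_width: 0.344
grip_force: 30.0
tool delta [-0.00053908  0.00089011  0.0076564 ] yaw 34.67911236788373 [0.49727518 0.17563955 0.26265829]
[299 136] [191 166]
```

View pics/fit.png

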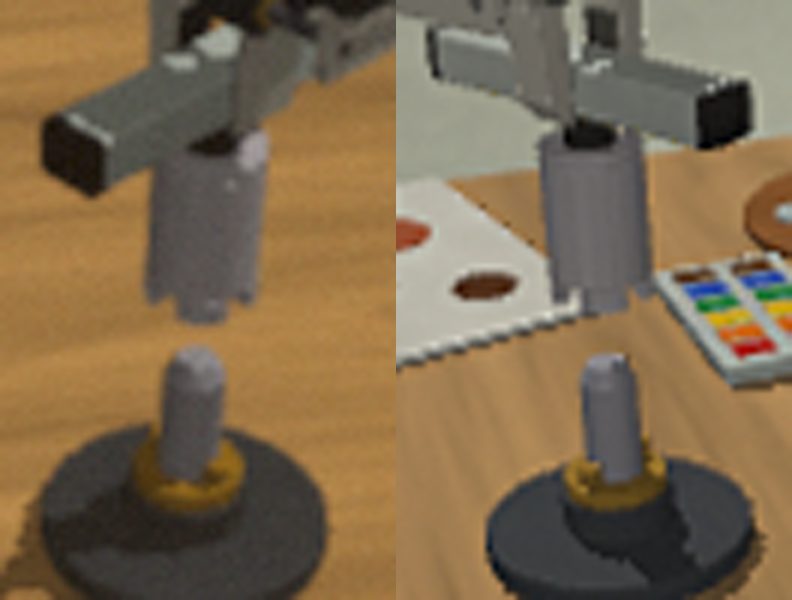

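The sleeve hangs over the mast in both views. Scene: the sleeve axis at mast height is about x=199, against the mast at 193. Side: 604 against 608. So I'll shift about 2 mm in -y and 1 mm in +x, then descend while watching the force.

```bash
python3 -m crank '{"linear":[[-0.025,0,0],[-0.025,0,0.1],[-0.025,0,0.2],[-0.025,0,0.3],[-0.025,0,0.38]],"rot":[[0,0,0],[0,0,0],[0,0,0],[0,0,0],[0,0,0]],"gripper":[-1,-1,-1,-1,-1]}'
python3 -m crank '{"linear":[[0,0,0.04],[0,0,0.08],[0,0,0.12],[0,0,0.15],[0,0,0.15]],"rot":[[0,0,0],[0,0,0],[0,0,0],[0,0,0],[0,0,0]],"gripper":[-1,-1,-1,-1,-1]}'
```

```text
time_s: 7.28
ee_pos: [0.4983, 0.1739, 0.2238]
ee_rot: [[-0.567, 0.823, -0.002], [0.823, 0.567, -0.0], [0.001, -0.002, -1.0]]
contact_force: [-0.3, -0.3, -3.2]
gripper_width: 0.347
grip_force: 30.0
time_s: 7.7
ee_pos: [0.4982, 0.1744, 0.21]
ee_rot: [[-0.567, 0.823, -0.002], [0.823, 0.567, 0.001], [0.002, -0.001, -1.0]]
contact_force: [-2.7, 1.4, -6.2]
gripper_width: 0.348
grip_force: 30.0
```

```bash
python3 -m crank '{"linear":[[0.007,-0.003,0],[0.007,-0.003,0.03],[0.007,-0.003,0.06],[0.007,-0.003,0.1],[0.007,-0.003,0.1]],"rot":[[0,0,0],[0,0,0],[0,0,0],[0,0,0],[0,0,0]],"gripper":[-1,-1,-1,-1,-1]}'

```

```text
time_s: 8.12
ee_pos: [0.4981, 0.1747, 0.1999]
ee_rot: [[-0.567, 0.824, -0.001], [0.824, 0.567, 0.0], [0.001, -0.0, -1.0]]
contact_force: [-1.6, 2.4, -6.3]
gripper_width: 0.349
grip_force: 30.0
```

```bash
python3 -m crank '{"linear":[[0.008,0,0],[0.008,0,0.04],[0.008,0,0.08],[0.008,0,0.12],[0.008,0,0.12]],"rot":[[0,0,0],[0,0,0],[0,0,0],[0,0,0],[0,0,0]],"gripper":[-1,-1,-1,-1,-1]}'

```

```text
time_s: 8.53
ee_pos: [0.4978, 0.1751, 0.1878]
ee_rot: [[-0.567, 0.824, -0.001], [0.824, 0.567, 0.0], [0.0, -0.0, -1.0]]
contact_force: [-0.9, 2.2, -5.7]
gripper_width: 0.339
grip_force: 30.0
```

```bash
python3 -m crank '{"linear":[[0.006,0.002,0],[0.006,0.002,0.04],[0.006,0.002,0.08],[0.006,0.002,0.12],[0.006,0.002,0.15]],"rot":[[0,0,0],[0,0,0],[0,0,0],[0,0,0],[0,0,0]],"gripper":[-1,-1,-1,-1,-1]}'
python3 -m crank '{"linear":[[0,0,0.02],[0,0,0.04],[0,0,0.05],[0,0,0.05]],"rot":[[0,0,0],[0,0,0],[0,0,0],[0,0,0]],"gripper":[-1,-1,-1,-1]}'

```

```text
time_s: 8.95
ee_pos: [0.4978, 0.1756, 0.1732]
ee_rot: [[-0.567, 0.823, 0.0], [0.823, 0.567, -0.0], [-0.0, 0.0, -1.0]]
contact_force: [-1.3, 0.2, -3.2]
gripper_width: 0.344
grip_force: 30.0
time_s: 9.28
ee_pos: [0.4977, 0.1757, 0.1685]
ee_rot: [[-0.567, 0.824, -0.0], [0.824, 0.567, -0.0], [0.0, -0.0, -1.0]]
contact_force: [-1.7, 1.2, -4.4]
gripper_width: 0.343
grip_force: 30.0
```

```bash
python3 -m crank '{"linear":[[0,0,0.01],[0,0,0.02],[0,0,0.03],[0,0,0.03]],"rot":[[0,0,0],[0,0,0],[0,0,0],[0,0,0]],"gripper":[-1,-1,-1,-1]}'

```

```text
time_s: 9.62
ee_pos: [0.4977, 0.1758, 0.1656]
ee_rot: [[-0.567, 0.823, 0.0], [0.823, 0.567, 0.0], [0.0, 0.0, -1.0]]
contact_force: [-1.8, 1.0, -3.9]
gripper_width: 0.345
grip_force: 30.0
```

Already below the expected lug level with no upward force, so the notches are passing the lugs.

```bash
python3 -m crank '{"linear":[[0,0,0.01],[0,0,0.02],[0,0,0.03],[0,0,0.03]],"rot":[[0,0,0],[0,0,0],[0,0,0],[0,0,0]],"gripper":[-1,-1,-1,-1]}'
python3 -m crank '{"linear":[[0,0,0.01],[0,0,0.02],[0,0,0.02]],"rot":[[0,0,0],[0,0,0],[0,0,0]],"gripper":[-1,-1,-1]}'

```

```text
time_s: 9.95
ee_pos: [0.4977, 0.1757, 0.1625]
ee_rot: [[-0.567, 0.824, -0.0], [0.824, 0.567, 0.0], [0.0, 0.0, -1.0]]
contact_force: [-0.9, -0.1, -5.3]
gripper_width: 0.348
grip_force: 30.0
time_s: 10.2
ee_pos: [0.4977, 0.1757, 0.1605]
ee_rot: [[-0.567, 0.824, -0.0], [0.824, 0.567, 0.0], [0.0, -0.0, -1.0]]
contact_force: [-1.3, 1.3, -4.8]
gripper_width: 0.344
grip_force: 30.0
```

```bash
for i in 1 2; do python3 -m crank '{"linear":[[0,0,0.005],[0,0,0.01],[0,0,0.01]],"rot":[[0,0,0],[0,0,0],[0,0,0]],"gripper":[-1,-1,-1]}' | grep -E 'ee_pos|force'; done

```

```text
ee_pos: [0.4977, 0.1758, 0.1601]
contact_force: [-2.5, 0.2, -0.3]
grip_force: 30.0
ee_pos: [0.4977, 0.1759, 0.1599]
contact_force: [-5.3, 1.3, 8.2]
grip_force: 30.0
```

Contact came at TCP z 0.160, against 0.1596 expected for home. I'll release and retreat.

```bash
python3 -m crank '{"linear":[[0,0,-0.01],[0,0,-0.01],[0,0,-0.01],[0,0,-0.01],[0,0,-0.01]],"rot":[[0,0,0],[0,0,0],[0,0,0],[0,0,0],[0,0,0]],"gripper":[-1,-0.2,0.2,0.6,1]}' | grep -E 'width|force'
python3 -m crank '{"linear":[[0,0,0],[0,0,0],[0,0,0],[0,0,0],[0,0,0]],"rot":[[0,0,0],[0,0,0],[0,0,0],[0,0,0],[0,0,0]],"gripper":[1,1,1,1,1]}' | grep -E 'width|force'
python3 -m crank '{"linear":[[0,0,-0.1],[0,0,-0.4],[0,0,-0.7],[0,0,-1],[0,0,-1]],"rot":[[0,0,0],[0,0,0],[0,0,0],[0,0,0],[0,0,0]],"gripper":[1,1,1,1,1]}'
python3 - <<'E'
from h import *
s=ctrl.observe();R=np.array(s['ee_rot'])
a=snap('scene','scene5');b=snap('side','side5')
for n,X in dict(red=[.483,-.334,.1],yel=[.4755,-.274,.1]).items(): print(n,R.T@(np.array(X)-s['ee_pos']))
print(s['q'])
k=lambda d,c:cv2.resize(d['img'][c[1]-50:c[1]+50,c[0]-33:c[0]+33,::-1],None,fx=6,fy=6,interpolation=cv2.INTER_CUBIC)
cv2.imwrite('pics/home.png',np.hstack([k(a,(299,150)),k(b,(191,185))]))
E
```

```text
contact_force: [0.3, 0.4, -0.7]
gripper_width: 0.569
grip_force: 0.0
contact_force: [0.1, -0.2, -0.3]
gripper_width: 0.933
grip_force: 0.0
time_s: 11.95
ee_pos: [0.5002, 0.1763, 0.2666]
ee_rot: [[-0.567, 0.823, 0.011], [0.823, 0.567, 0.002], [-0.005, 0.011, -1.0]]
contact_force: [0.6, -0.0, 0.7]
gripper_width: 1.001
grip_force: 0.0
red [-0.40971271 -0.30552201  0.16523412]
yel [-0.35605096 -0.27765332  0.1652905 ]
[ 1.94301235e-01  3.28443431e-01  1.47937872e+00  1.24942662e-04
  1.32215840e+00 -4.09088721e-01]
```

View pics/home.png

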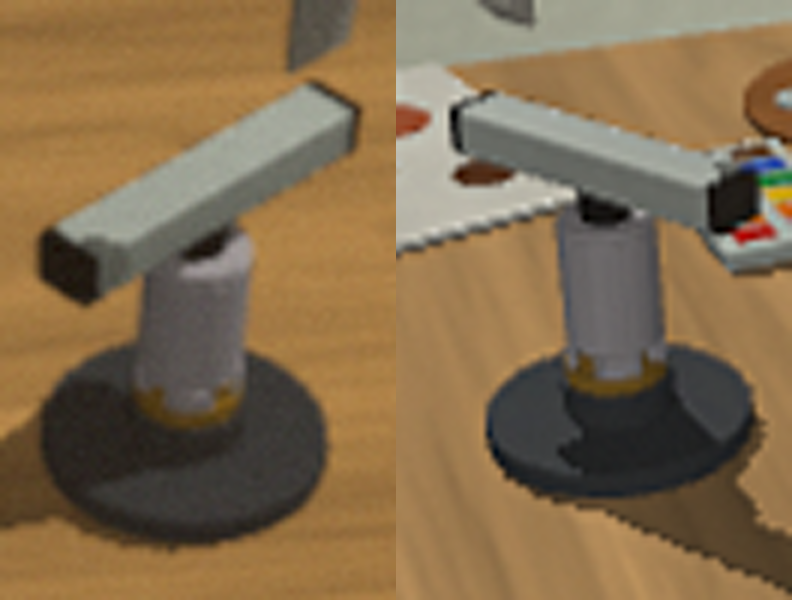

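The head is home: both views show the rim on the brass collar, the lugs in the notches and the sleeve upright. Next I'll check clearance at the buttons from the look-alike near the box.

```bash
python3 - <<'E'
from h import *
S=load('scene0');D=load('side0')
for c in [(56,234),(67,239),(111,190),(103,185)]: print(plane(S,*c,.126).round(3))
for c in [(305,268),(305,290),(399,277),(399,295)]: print('side',plane(D,*c,.126).round(3),plane(D,*c,.1).round(3))
print('tub',plane(S,171,230,.08))
E
```

```text
[ 0.764 -0.438  0.126]
[ 0.782 -0.411  0.126]
[ 0.633 -0.33   0.126]
[ 0.611 -0.352  0.126]
side [ 0.609 -0.342  0.126] [ 0.625 -0.316  0.1  ]
side [ 0.58  -0.394  0.126] [ 0.594 -0.372  0.1  ]
side [ 0.764 -0.43   0.126] [ 0.789 -0.409  0.1  ]
side [ 0.732 -0.467  0.126] [ 0.755 -0.448  0.1  ]
tub [ 0.7452372  -0.18858818  0.08      ]
```

```bash
for i in 1 2 3 4 5; do python3 -m crank '{"linear":[[-0.3,-0.22,0],[-0.6,-0.44,0],[-0.82,-0.61,0],[-0.82,-0.61,0]],"rot":[[0,0,0],[0,0,0],[0,0,0],[0,0,0]],"gripper":[-1,-1,-1,-1]}' >/dev/null; done
for i in 1 2; do python3 -m crank '{"linear":[[0,0,0],[0,0,0],[0,0,0],[0,0,0],[0,0,0]],"rot":[[0,0,-0.04],[0,0,-0.08],[0,0,-0.12],[0,0,-0.15],[0,0,-0.15]],"gripper":[-1,-1,-1,-1,-1]}' >/dev/null; done
python3 - <<'E'
from h import *
s=ctrl.observe();R=np.array(s['ee_rot']);print(s['time_s'],s['ee_pos'],R.round(3),s['gripper_width'],s['q'])
d=snap('wrist','wrist6')
for n,X in dict(red=[.483,-.334,.075],yel=[.4755,-.274,.075]).items(): print(n,R.T@(np.array(X)-s['ee_pos']))
h=cv2.cvtColor(d['img'],cv2.COLOR_RGB2HSV)
for c,(lo,hi) in dict(red=(0,6),yel=(20,32),blue=(105,125)).items():
    m=((h[...,0]>=lo)&(h[...,0]<=hi)&(h[...,1]>150)&(h[...,2]>90)).astype(np.uint8)
    _,_,st,ce=cv2.connectedComponentsWithStats(m);
    for i in 1+np.argsort(-st[1:,4])[:2]: print(c,st[i],plane(d,*ce[i],.048,True).round(4))
E
```

```text
14.55 [ 0.47950775 -0.33343692  0.25926319] [[-1.     0.024 -0.001]
 [ 0.024  1.     0.001]
 [ 0.001  0.001 -1.   ]] 0.006044642753066002 [-7.39089690e-01  4.41553126e-01  1.32708843e+00  5.64059185e-04
  1.37418930e+00 -2.28603689e+00]
red [-0.00361015 -0.00070581  0.18426043]
yel [0.00532512 0.05909724 0.18433907]
red [244 157  24  24 446] [ 0.4837 -0.3319  0.048 ]
red [ 76 131  12  15  97] [ 0.4329 -0.5652  0.048 ]
yel [293 151  24  24 449] [ 0.4764 -0.2721  0.048 ]
yel [356 314  16   7  83] [ 0.7352 -0.1612  0.048 ]
blue [341 145  21  23 380] [ 0.4692 -0.2124  0.048 ]
blue [353 365   1   1   1] [ 0.8655 -0.1552  0.048 ]
```

```bash
python3 -m crank '{"linear":[[-0.04,0,0.3],[-0.04,0,0.6],[-0.04,0,0.85],[-0.04,0,0.95],[-0.04,0,0.95]],"rot":[[0,0,0],[0,0,0],[0,0,0],[0,0,0],[0,0,0]],"gripper":[-1,-1,-1,-1,-1]}' | grep -E 'pos|force'
python3 -m crank '{"linear":[[0,0,0.3],[0,0,0.6],[0,0,0.8],[0,0,0.9],[0,0,0.9],[0,0,0.9]],"rot":[[0,0,0],[0,0,0],[0,0,0],[0,0,0],[0,0,0],[0,0,0]],"gripper":[-1,-1,-1,-1,-1,-1]}' | grep -E 'pos|force|ref|row'
python3 -m crank '{"linear":[[0,0,0],[0,0,0]],"rot":[[0,0,0],[0,0,0]],"gripper":[-1,-1]}' | grep -E 'pos|force'
```

```text
ee_pos: [0.4822, -0.3335, 0.1621]
contact_force: [0.9, 0.7, 0.1]
grip_force: 0.0
ee_pos: [0.484, -0.3355, 0.1665]
contact_force: [0.6, 0.3, 0.2]
grip_force: 0.0$: bad value
```

The six-row call was refused, since five is the limit. Repeating it with five.

```bash
python3 -m crank '{"linear":[[0,0,0.3],[0,0,0.6],[0,0,0.8],[0,0,0.92],[0,0,0.92]],"rot":[[0,0,0],[0,0,0],[0,0,0],[0,0,0],[0,0,0]],"gripper":[-1,-1,-1,-1,-1]}' >/dev/null
python3 -m crank '{"linear":[[0,0,0],[0,0,0]],"rot":[[0,0,0],[0,0,0]],"gripper":[-1,-1]}' | grep -E 'pos|force'
```

```text
ee_pos: [0.4842, -0.3359, 0.0747]
contact_force: [0.2, 0.7, 0.5]
grip_force: 0.0
```

```bash
python3 -m crank '{"linear":[[0,0.02,0.05],[0,0.02,0.1],[0,0.02,0.12],[0,0.02,0.12]],"rot":[[0,0,0],[0,0,0],[0,0,0],[0,0,0]],"gripper":[-1,-1,-1,-1]}' | grep -E 'pos|force'
```

```text
ee_pos: [0.4843, -0.3337, 0.0631]
contact_force: [-0.1, 1.7, 12.4]
grip_force: 6.5
```

```bash
python3 -m crank '{"linear":[[0,0,-0.15],[0,0,-0.3],[0.087,0.3,-0.3],[0.087,0.596,-0.3],[0.087,0.596,-0.3]],"rot":[[0,0,0],[0,0,0],[0,0,0],[0,0,0],[0,0,0]],"gripper":[-1,-1,-1,-1,-1]}' | grep -E 'pos|force'
python3 -m crank '{"linear":[[0,0,0.1],[0,0,0.18],[0,0,0.18],[0,0,0.18]],"rot":[[0,0,0],[0,0,0],[0,0,0],[0,0,0]],"gripper":[-1,-1,-1,-1]}' | grep -E 'pos|force'
```

```text
ee_pos: [0.475, -0.2687, 0.0906]
contact_force: [0.4, 0.6, -0.4]
grip_force: 0.0
ee_pos: [0.4756, -0.2737, 0.0715]
contact_force: [-0.1, 0.5, 0.9]
grip_force: 0.0
```

```bash
python3 -m crank '{"linear":[[0,0,0.05],[0,0,0.1],[0,0,0.12],[0,0,0.12]],"rot":[[0,0,0],[0,0,0],[0,0,0],[0,0,0]],"gripper":[-1,-1,-1,-1]}' | grep -E 'pos|force'
python3 - <<'E'
from h import *
b=snap('side','side7');cv2.imwrite('pics/press.png',cv2.resize(b['img'][160:350,130:310,::-1],None,fx=3.1,fy=3.1,interpolation=cv2.INTER_CUBIC))
E
```

```text
ee_pos: [0.4765, -0.2743, 0.0629]
contact_force: [-5.4, 0.5, 19.7]
grip_force: 9.7
```

View pics/press.png

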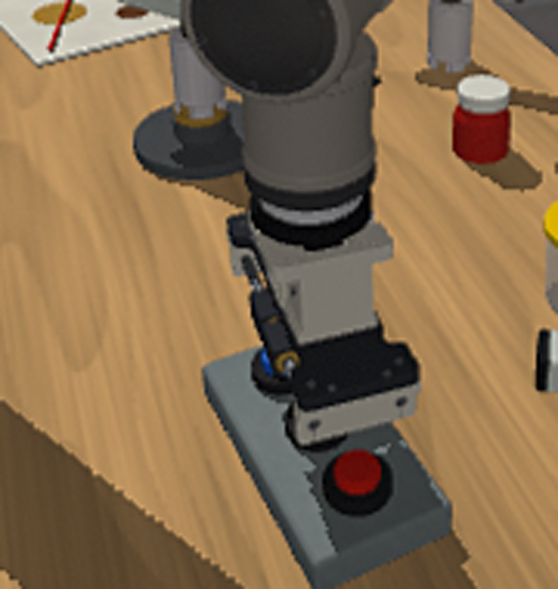

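The tool is on yellow, held against its stop (about 20 N against the 4 N spring). Red is up and the head is still on the stand. I'll retreat and check.

```bash
for i in 1 2; do python3 -m crank '{"linear":[[0,0,-0.2],[0,0,-0.5],[0,0,-0.8],[0,0,-0.8]],"rot":[[0,0,0],[0,0,0],[0,0,0],[0,0,0]],"gripper":[-1,-1,-1,-1]}' | grep -E 'time|pos|force'; done
python3 -m crank '{"linear":[[0,0,0],[0,0,0],[0,0,0]],"rot":[[0,0,0],[0,0,0],[0,0,0]],"gripper":[-1,-1,-1]}' | grep -E 'time|pos|force'
python3 - <<'E'
from h import *
a=snap('scene','scene8');b=load('scene5')
g=np.abs(a['img'].astype(int)-b['img']).max(2)[110:200,265:330];print('head change px',(g>40).sum())
print(ctrl.hand_in())
E
```

```text
time_s: 17.57
ee_pos: [0.4784, -0.2753, 0.1459]
contact_force: [0.5, -1.3, 0.8]
grip_force: 0.0
time_s: 17.9
ee_pos: [0.4781, -0.2751, 0.226]
contact_force: [1.0, 0.1, 0.7]
grip_force: 0.0
time_s: 18.15
ee_pos: [0.4754, -0.2728, 0.219]
contact_force: [0.0, -0.1, -0.3]
grip_force: 0.0
head change px 19
the job is handed in; nothing more can be done
None
```

The lamp head sits fully home on the collar, the red and then the yellow button were each pressed to the stop and released, and the job was handed in at about 18 s; no verdict was returned.

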